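# Transfer the cleaned heatsinks to the refit rack, row reversed

### The job

Move the four heatsinks from the full plywood rack to the empty grey rack in reverse order, because the refit bench works from the other end: the one that stood leftmost goes to the rightmost place, the second from left to the second from right, and so on. Set each one down upright on the middle of its own pad without dropping or tipping it, and leave the jar, the screwdriver and the fan where they are.

Things in the scene. Friction and masses are not known exactly. Their poses are not given: they have to be found in the camera images.
- tower_c (a point): tower heatsink: stack of nine thin aluminium plates on four copper pipes over a copper base, 42 (x) x 52 (y) x 62 mm high, about 0.3 kg, the tallest; from above a plain rectangular plate with four small copper pipe ends. Starts upright on its pad in the old rack, within 0.2 rad of the rack's yaw. This point: its centre, half-way up; z up, x across the row, y along the row.
- square_c (a point): square heatsink: low aluminium block of upright straight fins that run along x, 54 x 54 x 34 mm high, about 0.2 kg. The tips of many fingers must come close to its pad to hold it well. Starts upright on its pad in the old rack, within 0.2 rad of the rack's yaw. This point: its centre, half-way up; z up, x across the row, y along the row.
- round_c (a point): round heatsink: aluminium fins in a star round a copper core, 52 mm diameter, 44 mm high, about 0.22 kg. Starts upright on its pad in the old rack, within 0.2 rad of the rack's yaw. This point: its centre, half-way up; z up, x across the row, y along the row.
- bar_c (a point): bar heatsink: long narrow aluminium block with level fins along its length, 26 (x) x 66 (y) x 36 mm high, about 0.14 kg. Starts upright on its pad in the old rack, within 0.2 rad of the rack's yaw. This point: its centre, half-way up; z up, x across the row, y along the row.
- pad_tower: pad of the tower heatsink: fixed black rubber pad, 80 x 70 x 4 mm (x, y, z), on the old rack: the place where the tower heatsink stands at the start, and so the record of that heatsink's place in the row. Origin: centre of its underside; axes parallel to the old rack's.
- pad_square: pad of the square heatsink: fixed black rubber pad, 80 x 70 x 4 mm (x, y, z), on the old rack: the place where the square heatsink stands at the start, and so the record of that heatsink's place in the row. Origin: centre of its underside; axes parallel to the old rack's.
- pad_round: pad of the round heatsink: fixed black rubber pad, 80 x 70 x 4 mm (x, y, z), on the old rack: the place where the round heatsink stands at the start, and so the record of that heatsink's place in the row. Origin: centre of its underside; axes parallel to the old rack's.
- pad_bar: pad of the bar heatsink: fixed black rubber pad, 80 x 70 x 4 mm (x, y, z), on the old rack: the place where the bar heatsink stands at the start, and so the record of that heatsink's place in the row. Origin: centre of its underside; axes parallel to the old rack's.
- old_rack: old rack, full at the start: fixed plywood board 90 (x) x 350 (y) x 8 mm, three ribs and low ends reach 16 mm above the table. Four places at y = -126, -42, +42, +126 mm, x = 0 in its frame, pad tops 12 mm above the table. Open front and back. Origin: centre of underside, on the table; y along the row to the robot's left (yaw within 0.18 rad), z up. May be the nearer or the farther row.
- new_rack: new rack, empty: fixed grey plastic carrier 90 (x) x 350 (y) mm. Four places at y = -126, -42, +42, +126 mm, x = 0 in its frame, each a rubber pad 80 x 70 mm, top 12 mm above the table; ribs between reach 16 mm, upright end plates at y = +-172 mm reach 40 mm. Open front and back. Origin: centre of underside, on the table; y along the row to the robot's left (yaw within 0.18 rad), z up.
- jar_c (a point): bystander: small closed jar, 48 mm diameter, 55 mm high; its centre.
- driver_grip (a point): bystander: screwdriver, 180 mm long, lying on the table to the robot's right; this point is in its handle.
- fan_c (a point): bystander: black case fan, 80 x 80 x 25 mm, lying flat on the table; its centre.

How it is judged:
By the outcome, as a careful person would: the job done as asked, in the order asked, and still so for the second after the job is handed in, with the robot touching nothing.
It also fails if it takes over 93 s, if anything falls off the work surface, if the arm or the gripper's body presses on something with over 40 N, if the wrist force passes 120 N, or if a joint passes its speed limit or range.

### The arm

A 6-joint arm with a two-finger parallel gripper is mounted at the origin on the work surface. World frame = base frame: x ahead of the robot, y to its left, z up, the work surface at z = 0. Lengths are in m, angles in rad, forces in N, time in s.
With the tool pointing down it reaches from about 0.325 to 0.775 m from the base axis. Payload 5.5 kg.
Tool frame: the origin (TCP) lies midway between the tips of the shut fingers; the grasp point (between the pads) lies 19 mm behind it; z points along the fingers, y is the direction in which the jaws open and shut (so a half turn about z gives the same grasp; the last joint's range is limited). The gripper opens to 88 mm and grips with 3 to 60 N. Pads are 20 mm wide; open, the fingers measure 115 mm over their backs; the gripper's body (75 mm by 178 mm) begins 61 mm behind the grasp point.
Start: joints at [-1.195, 0.091, 1.231, -0, 1.82, -0.057], TCP at [0.252, -0.545, 0.223] pointing down, gripper open.
Joint ranges: [-2.87, 2.87], [-0.86, 2.18], [0.17, 2.46], [-1.51, 4.65], [0.06, 2.69], [-2.65, 2.65]. Speed limits (rad/s): [2.57, 2.57, 3.01, 3.14, 3.14, 3.14].

### API

Orientations are given as a unit quaternion [w, x, y, z].
In Python, from plant import * gives the robot as it stands.
- The arm moves only by the tool carry_out, never from a script. Its argument "commands" is a list of rows, each a list of 3 entries, a list of its own where there are three numbers: the opening, from -1 (shut) to 1 (fully open), so that 0 is half open, then the shift along the tool's x, y, z in m, then the turn, a rotation vector about the tool's x, y, z in rad. In form: [[grip, [tx, ty, tz], [ax, ay, az]], ...]. A call has 1 to 20 rows; each row is the pose to reach, as a shift and turn from the pose measured when the call began, along the tool's axes at that moment; what a row does not reach only later rows make up. A row lasts 1/12 s, in which the tool goes at most 41.7 mm and 7.16 degrees, less where a joint would pass 70% of its speed; a pose out of reach is approached as far as the arm can. A call with a gripper value outside its range is refused whole. The fingers move at their own pace and stop on an object; "grip_force" is the grip in N (left out, the last holds). Time passes only in rows, so rows that repeat a pose let the fingers close. It gives the time, the measured TCP pose, the force and the opening at its end, in the units of the state.
- state(): the state, without advancing time (a new reading comes with each control period).
- get_image(name): name is "side" or "top"; returns the picture (420x560x3 uint8, blue, green, red); there is no depth.
- get_calibration(name): a dict with "fx", "fy", "cx", "cy" (pixels), "D" ([k1, k2, p1, p2, k3] as OpenCV has them; the pictures are not rectified), "world_from_camera" (4x4, takes a point from camera to world coordinates). Camera axes: x right, y up, looking along -z (the intrinsics and any distortion apply to the point x, -y, -z); pixel columns grow to the right and rows downward; lengths in m; the calibration is good to about 2 mm. A picture is of the moment at which its call begins. get_calibration takes no time and is no camera call.
- sign_off(): hands the job in, once; it reports no verdict.
The state is a dict: "time_s": time; "qpos": joint angles; "qvel": joint speeds; "effort": joint torques, N m; "tool_pos": TCP position; "tcp_rot": TCP orientation; "force": force on the tool from outside, world axes, zero at the start; "ft_torque": the same for the moment, N m; "opening": finger opening in m.
Only numpy, scipy, OpenCV 4.12 (cv2) and the standard library are available. Lean on these libraries where they do the work, as an engineer would, in place of code of your own. Each camera call takes 0.05 s, during which the arm holds its last target. There are 200 camera calls.

## Working session

There is one attempt and no reset: what is moved stays moved. The work goes in short steps, Python scripts to look and compute and a tool call to move; the robot and the scene stay as the last step left them, time stands still between calls to the robot, and variables do not carry over. Pictures are saved under pics/ and viewed, about 12 in all and at most 16, crops included, and the job is handed in when it is done.

Besides the shell and the picture viewer there is one more tool, called after "Call:" by a JSON object that holds its "method" and its "body", one argument or row to a line. carry_out: Moves the arm, as the interface text tells. Its arguments: {"type":"object","properties":{"commands":{"type":"array"},"grip_force":{"type":"number"}},"required":["commands"]}

```bash
mkdir -p pics; python3 - <<'E'
from plant import *
import cv2,numpy as np
np.set_printoptions(precision=4,suppress=True)
for n in("side","top"):
    cv2.imwrite(f"pics/{n}0.png",get_image(n)); c=get_calibration(n); print(n,c)
print(state())
E
```

```text
side {'fx': 399.483303135635, 'fy': 399.483303135635, 'cx': 276.3779816166106, 'cy': 205.97343307689582, 'D': array([-0.1102,  0.    ,  0.    ,  0.    ,  0.    ]), 'world_from_camera': array([[-0.856 ,  0.2561, -0.4492,  0.1617],
       [-0.5168, -0.4489,  0.729 ,  0.6357],
       [-0.0149,  0.8561,  0.5166,  0.5385],
       [ 0.    ,  0.    ,  0.    ,  1.    ]])}
top {'fx': 441.98262094084527, 'fy': 441.98262094084527, 'cx': 276.2213550015778, 'cy': 208.94603653328147, 'D': array([-0.0633,  0.    ,  0.    ,  0.    ,  0.    ]), 'world_from_camera': array([[-0.0181,  0.9877, -0.1553,  0.4048],
       [-0.9995, -0.0218, -0.0218, -0.0135],
       [-0.0249,  0.1548,  0.9876,  1.0772],
       [ 0.    ,  0.    ,  0.    ,  1.    ]])}
{'time_s': 0.1, 'qpos': array([-1.1947,  0.0918,  1.2317,  0.    ,  1.8198, -0.0567]), 'qvel': array([-0.0005, -0.0018, -0.0023, -0.0004,  0.0004, -0.0001]), 'effort': array([  0.0036, -44.7855, -40.757 ,   0.0702,   0.0284,  -0.0001]), 'tool_pos': array([ 0.2515, -0.5444,  0.2216]), 'tcp_rot': array([-0.0009,  0.9767,  0.2147, -0.0001]), 'force': array([ 0.1829, -0.2245,  0.3394]), 'ft_torque': array([ 0.0057, -0.0102, -0.0626]), 'opening': 0.08797146021663621}
```

View pics/side0.png

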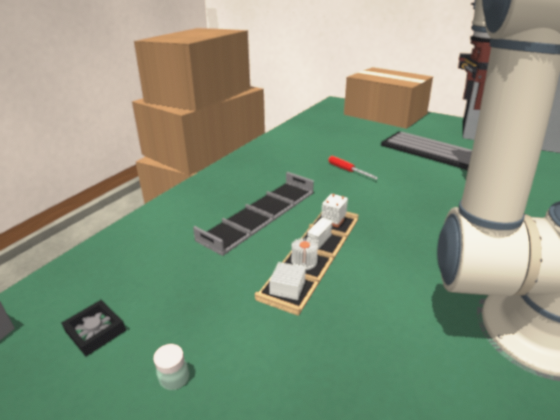

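View pics/top0.png

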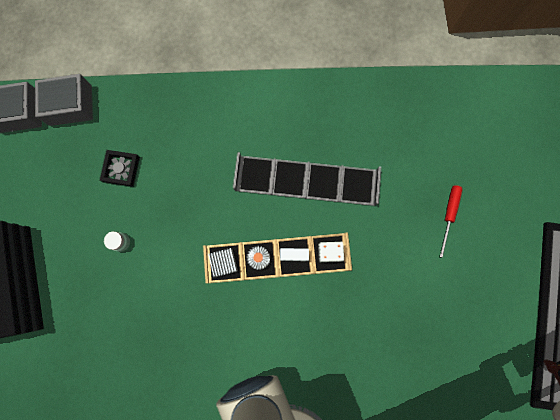

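The old plywood rack is the nearer row (top px ~ (205–352, 233–283)). From the left it holds square (223,262), round (258,257), bar (295,255) and tower (331,252). The grey rack is at about (235–380, 153–205). I'll take enlarged crops next.

```bash
python3 - <<'E'
import cv2
t=cv2.imread("pics/top0.png")[145:290,200:390]; cv2.imwrite("pics/topc.png",cv2.resize(t,None,fx=4,fy=4,interpolation=cv2.INTER_CUBIC))
t=cv2.imread("pics/side0.png")[170:315,190:365]; cv2.imwrite("pics/sidec.png",cv2.resize(t,None,fx=4,fy=4,interpolation=cv2.INTER_CUBIC))
E
```

```text
(no output)
```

View pics/topc.png

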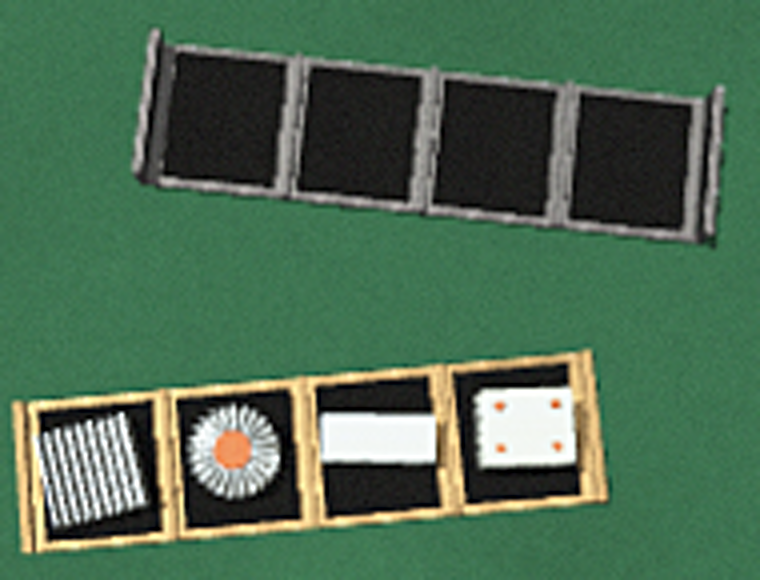

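View pics/sidec.png

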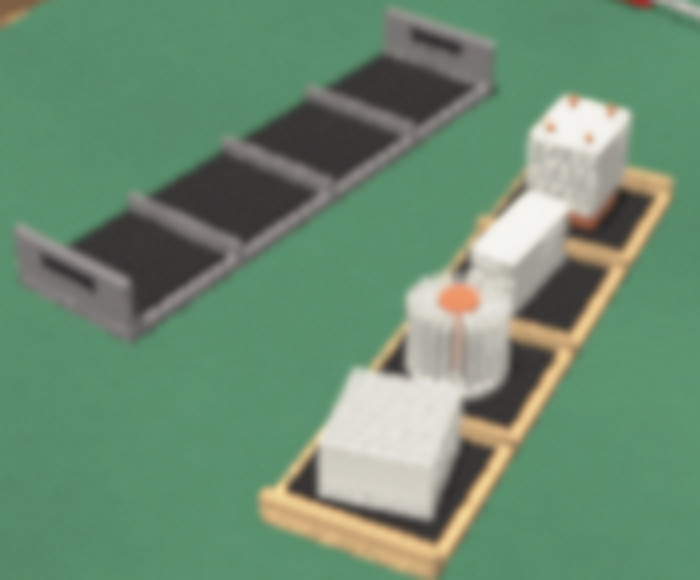

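The top crop shows the grey pads (corners picked from about (173,52) to (685,229)) and all four sinks. Their tops are at crop px square (90,470), round core (233,450), bar (378,438) and tower (528,426). Side crop tops are at (395,420), (459,299), (522,225) and (581,119).

```bash
cat > h.py <<'E'
import cv2,numpy as np
from plant import *
from scipy.optimize import least_squares
from scipy.spatial.transform import Rotation as R
np.set_printoptions(precision=4,suppress=True)
OFF={"top":(200,145),"side":(190,170)}
def full(n,p): return (np.atleast_2d(p)+.5)/4-.5+OFF[n]
def ray(n,uv):
    c=get_calibration(n);K=np.array([[c['fx'],0,c['cx']],[0,c['fy'],c['cy']],[0,0,1]])
    p=cv2.undistortPoints(np.array(uv,float).reshape(-1,1,2),K,c['D'])[:,0]
    T=c['world_from_camera'];d=np.c_[p[:,0],-p[:,1],-np.ones(len(p))]@T[:3,:3].T
    return T[:3,3],d
def atz(n,uv,z):
    o,d=ray(n,uv); return o+d*((z-o[2])/d[:,2])[:,None]
def tri(pt,ps):
    o1,d1=ray("top",full("top",pt));o2,d2=ray("side",full("side",ps));d1=d1[0];d2=d2[0]
    s=np.linalg.lstsq(np.c_[d1,-d2],o2-o1,rcond=None)[0]
    a,b=o1+s[0]*d1,o2+s[1]*d2
    return (a+b)/2,np.linalg.norm(a-b)
def fit(w,l):  # w world xy, l local xy
    f=lambda q:((l@R.from_euler('z',q[2]).as_matrix()[:2,:2].T)+q[:2]-w).ravel()
    r=least_squares(f,[*w.mean(0),0]);return r.x,np.abs(r.fun).max()
def go(x,y,z,psi):
    s=state();q=s['tcp_rot'];r=R.from_quat([q[1],q[2],q[3],q[0]])
    t=R.from_matrix(np.c_[[np.cos(psi),np.sin(psi),0],[np.sin(psi),-np.cos(psi),0],[0,0,-1]])
    print('shift',r.inv().apply(np.array([x,y,z])-s['tool_pos']),'turn',(r.inv()*t).as_rotvec(),'t',s['time_s'])
E
python3 - <<'E'
from h import *
for n,a,b in[("sq",(90.5,470),(395,420)),("round",(233,450),(459,299)),("bar",(378.5,438),(521,226)),("tower",(528.5,426),(581,119)),
 ("newFL end",(160,32),(17,230)),("pad2 far/left corner",(308,68),(160,190)),("pad3 near/right",(548,216),(408,136)),("oldrack NL corner",(27,550),(437,560)),("old NR",(606,497),(672,185))]: print(n,*tri(a,b))
# corners order: (+x,+y),(+x,-y),(-x,-y),(-x,+y)
c=np.array([[1,1],[1,-1],[-1,-1],[-1,1]])
P=[(173,52),(287,64),(275,187),(160,180),(308,68),(423,79),(413,202),(299,190),(443,80),(558,90),(548,216),(433,205),(580,93),(695,103),(685,229),(570,218)]
l=np.concatenate([c*[.04,.035]+[0,y] for y in(.126,.042,-.042,-.126)])
w=atz("top",full("top",P),.012)[:,:2]
q,e=fit(w,l);print("new rack",q,e)
M=R.from_euler('z',q[2]).as_matrix()[:2,:2]
for y in(.126,.042,-.042,-.126):print(y,M@[0,y]+q[:2])
for n,p,h,z in[("tower",[(474,390),(574,386),(577,466),(480,470)],(.021,.026),.074),("towerpipes",[(500,406),(557,404),(557,447),(501,447)],(.0127,.0175),.074),
 ("bar",[(321,413),(436,412),(435,465),(322,463)],(.013,.033),.048),("sq",[(36,436),(122,414),(146,502),(58,527)],(.027,.027),.046)]:
    print(n,*fit(atz("top",full("top",p),z)[:,:2],c*h))
print("round",atz("top",full("top",(233,450)),.056))
E
```

```text
sq [0.4446 0.1379 0.0426] 0.00017423990677494877
round [0.4547 0.0537 0.055 ] 0.00138017441806322
bar [ 0.4604 -0.0304  0.0483] 0.0014829446782439397
tower [ 0.464  -0.1151  0.0722] 0.0012344642257438821
newFL end [0.7115 0.0975 0.0355] 0.0035395419970959924
pad2 far/left corner [0.6865 0.0053 0.0201] 0.005654507239324229
pad3 near/right [ 0.5938 -0.1387  0.0105] 0.00229315096078695
oldrack NL corner [0.3986 0.1806 0.0121] 1.2387917313978873e-05
old NR [ 0.4232 -0.1663  0.0115] 0.0010256389582195041
new rack [ 0.6435 -0.066  -0.1207] 0.0018386768338913145
0.126 [0.6586 0.0591]
0.042 [ 0.6485 -0.0243]
-0.042 [ 0.6384 -0.1077]
-0.126 [ 0.6283 -0.1911]
tower [ 0.4623 -0.1138  0.0198] 0.0024106129842481894
towerpipes [ 0.4633 -0.1153 -0.0107] 0.0018673019929746904
bar [ 0.4596 -0.0306 -0.0243] 0.0023175969894883575
sq [0.4446 0.1374 0.2486] 0.0009563611322370991
round [[0.454  0.0534 0.056 ]]
```

```bash
python3 - <<'E'
from h import *
go(.4632,-.115,.13,1.571)
E
```

```text
shift [ 0.3722 -0.3009  0.0922] turn [-0.0015 -0.0011 -1.1382] t 0.1
```

Call:
{"method": "carry_out", "body": {
  "commands": [
    [1,[0.372,-0.301,0.092],[0,0,-1.138]],
    [1,[0.372,-0.301,0.092],[0,0,-1.138]],
    [1,[0.372,-0.301,0.092],[0,0,-1.138]],
    [1,[0.372,-0.301,0.092],[0,0,-1.138]],
    [1,[0.372,-0.301,0.092],[0,0,-1.138]],
    [1,[0.372,-0.301,0.092],[0,0,-1.138]],
    [1,[0.372,-0.301,0.092],[0,0,-1.138]],
    [1,[0.372,-0.301,0.092],[0,0,-1.138]],
    [1,[0.372,-0.301,0.092],[0,0,-1.138]],
    [1,[0.372,-0.301,0.092],[0,0,-1.138]],
    [1,[0.372,-0.301,0.092],[0,0,-1.138]],
    [1,[0.372,-0.301,0.092],[0,0,-1.138]],
    [1,[0.372,-0.301,0.092],[0,0,-1.138]],
    [1,[0.372,-0.301,0.092],[0,0,-1.138]],
    [1,[0.372,-0.301,0.092],[0,0,-1.138]],
    [1,[0.372,-0.301,0.092],[0,0,-1.138]]
  ],
  "grip_force": 25
}}

```text
time_s: 1.43
tool_pos: [0.4627, -0.1162, 0.1304]
tcp_rot: [-0.001, 0.708, 0.707, 0.0]
force: [-0.1, 1.0, 0.1]
opening: 0.0875
```

```bash
python3 - <<'E'
from h import *
go(.4632,-.115,.026,1.571); print(state()['tool_pos'],state()['tcp_rot'])
E
```

```text
shift [0.001  0.0006 0.1044] turn [-0.0005 -0.0011 -0.0016] t 1.4333
[ 0.4627 -0.1162  0.1304] [-0.0006  0.7076  0.7066  0.0002]
```

Call:
{"method": "carry_out", "body": {
  "commands": [
    [1,[0.001,0.001,0.03],[0,0,0]],
    [1,[0.001,0.001,0.06],[0,0,0]],
    [1,[0.001,0.001,0.085],[0,0,0]],
    [1,[0.001,0.001,0.104],[0,0,0]],
    [1,[0.001,0.001,0.104],[0,0,0]],
    [1,[0.001,0.001,0.104],[0,0,0]],
    [-1,[0.001,0.001,0.104],[0,0,0]],
    [-1,[0.001,0.001,0.104],[0,0,0]],
    [-1,[0.001,0.001,0.104],[0,0,0]],
    [-1,[0.001,0.001,0.104],[0,0,0]],
    [-1,[0.001,0.001,0.104],[0,0,0]],
    [-1,[0.001,0.001,0.104],[0,0,0]],
    [-1,[0.001,0.001,0.104],[0,0,0]],
    [-1,[0.001,0.001,0.104],[0,0,0]],
    [-1,[0.001,0.001,0.104],[0,0,0]],
    [-1,[0.001,0.001,0.104],[0,0,0]],
    [-1,[0.001,0.001,0.104],[0,0,0]],
    [-1,[0.001,0.001,0.104],[0,0,0]]
  ],
  "grip_force": 25
}}

```text
time_s: 2.93
tool_pos: [0.4639, -0.1151, 0.0267]
tcp_rot: [-0.0, 0.708, 0.707, 0.0]
force: [1.1, 0.4, 0.5]
opening: 0.0416
```

Call:
{"method": "carry_out", "body": {
  "commands": [
    [-1,[0,0,-0.02],[0,0,0]],
    [-1,[0,0,-0.045],[0,0,0]],
    [-1,[0,0,-0.07],[0,0,0]],
    [-1,[0,0,-0.095],[0,0,0]],
    [-1,[0,0,-0.11],[0,0,0]],
    [-1,[0,0,-0.11],[0,0,0]],
    [-1,[0,0,-0.11],[0,0,0]]
  ]
}}

```text
time_s: 3.52
tool_pos: [0.4637, -0.1152, 0.1362]
tcp_rot: [-0.0, 0.708, 0.707, 0.0]
force: [-0.1, -0.2, -3.4]
opening: 0.0417
```

```bash
python3 - <<'E'
from h import *
go(.6586,.0591,.136,1.571-.121);go(.6586,.0591,.0275,1.571-.121); print(state()['tool_pos'],state()['force'])
a=get_image("top")[145:290,200:390];b=get_image("side")[150:315,180:370]
cv2.imwrite("pics/p1.png",np.hstack([cv2.resize(a,(400,305)),cv2.resize(b,(400,305))]))
E
```

```text
shift [0.1746 0.1946 0.0004] turn [-0.0001 -0.001   0.1193] t 3.5167
shift [0.1745 0.1946 0.1089] turn [-0.0001 -0.001   0.1193] t 3.5167
[ 0.4637 -0.1152  0.1362] [-0.1013 -0.1671 -3.4294]
```

View pics/p1.png

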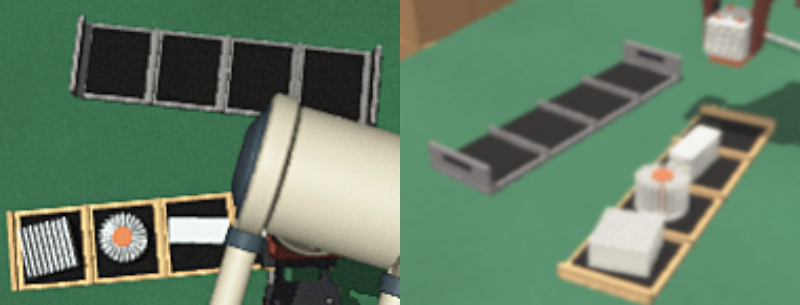

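Tower held level at about the right weight (-3.4 N). Next I'll carry it across and lower it.

Call:
{"method": "carry_out", "body": {
  "commands": [
    [-1,[0.025,0.028,0],[0,0,0.119]],
    [-1,[0.05,0.055,0],[0,0,0.119]],
    [-1,[0.075,0.083,0],[0,0,0.119]],
    [-1,[0.1,0.111,0],[0,0,0.119]],
    [-1,[0.125,0.139,0],[0,0,0.119]],
    [-1,[0.15,0.167,0],[0,0,0.119]],
    [-1,[0.165,0.184,0],[0,0,0.119]],
    [-1,[0.1745,0.1945,0],[0,0,0.119]],
    [-1,[0.1745,0.1945,0],[0,0,0.119]],
    [-1,[0.1745,0.1945,0],[0,0,0.119]],
    [-1,[0.1745,0.1945,0.02],[0,0,0.119]],
    [-1,[0.1745,0.1945,0.04],[0,0,0.119]],
    [-1,[0.1745,0.1945,0.06],[0,0,0.119]],
    [-1,[0.1745,0.1945,0.08],[0,0,0.119]],
    [-1,[0.1745,0.1945,0.09],[0,0,0.119]],
    [-1,[0.1745,0.1945,0.1],[0,0,0.119]],
    [-1,[0.1745,0.1945,0.1],[0,0,0.119]],
    [-1,[0.1745,0.1945,0.1],[0,0,0.119]]
  ]
}}

```text
time_s: 5.12
tool_pos: [0.6571, 0.0591, 0.0342]
tcp_rot: [-0.002, 0.749, 0.663, -0.001]
force: [0.1, -0.3, -3.1]
opening: 0.0423
```

```bash
python3 - <<'E'
from h import *
go(.6586,.0591,.027,1.571-.121); print(state()['tool_pos'],state()['force'])
a=get_image("side")[150:270,180:330]
cv2.imwrite("pics/p2.png",cv2.resize(a,None,fx=4,fy=4,interpolation=cv2.INTER_CUBIC))
E
```

```text
shift [0.0002 0.0015 0.0072] turn [-0.0038 -0.0015 -0.0001] t 5.1167
[0.6571 0.0591 0.0342] [ 0.0515 -0.3449 -3.0614]
```

View pics/p2.png

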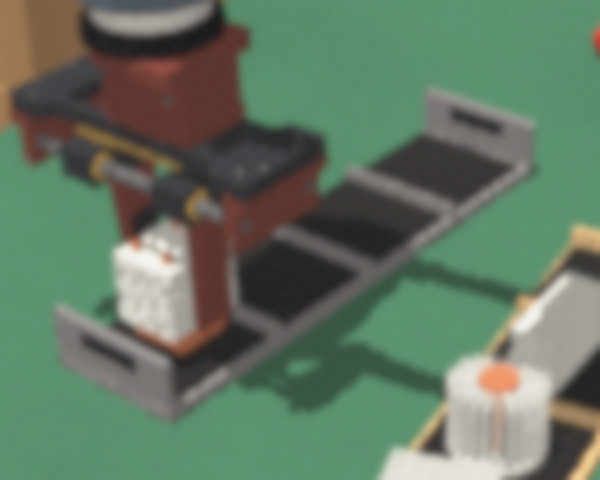

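Tower hangs over the middle of the leftmost pad, about (170,320) in this crop, clear of the end plate. Lower, release, back off.

Call:
{"method": "carry_out", "body": {
  "commands": [
    [-1,[0,0.001,0.004],[0,0,0]],
    [-1,[0,0.001,0.007],[0,0,0]],
    [-1,[0,0.001,0.0075],[0,0,0]],
    [-1,[0,0.001,0.0075],[0,0,0]],
    [1,[0,0.001,0.0075],[0,0,0]],
    [1,[0,0.001,0.0075],[0,0,0]],
    [1,[0,0.001,0.0075],[0,0,0]],
    [1,[0,0.001,0.0075],[0,0,0]],
    [1,[0,0.001,0.0075],[0,0,0]],
    [1,[0,0.001,0.0075],[0,0,0]],
    [1,[0,0.001,0.0075],[0,0,0]],
    [1,[0,0.001,0.0075],[0,0,0]],
    [1,[0,0.001,-0.02],[0,0,0]],
    [1,[0,0.001,-0.05],[0,0,0]],
    [1,[0,0.001,-0.08],[0,0,0]],
    [1,[0,0.001,-0.11],[0,0,0]],
    [1,[0,0.001,-0.11],[0,0,0]]
  ]
}}

```text
time_s: 6.58
tool_pos: [0.6616, 0.059, 0.154]
tcp_rot: [0.002, 0.748, 0.663, 0.005]
force: [0.9, 0.1, 1.3]
opening: 0.0879
```

```bash
python3 - <<'E'
from h import *
go(.46,-.0305,.13,1.571-.024); print(state()['tool_pos'],state()['force'])
E
```

```text
shift [-0.1132 -0.1895  0.0217] turn [ 0.0099 -0.0033 -0.0969] t 6.5833
[0.6616 0.059  0.154 ] [0.9447 0.0805 1.258 ]
```

Call:
{"method": "carry_out", "body": {
  "commands": [
    [1,[-0.02,-0.033,0],[0.01,-0.003,-0.097]],
    [1,[-0.04,-0.067,0.004],[0.01,-0.003,-0.097]],
    [1,[-0.06,-0.1,0.01],[0.01,-0.003,-0.097]],
    [1,[-0.08,-0.134,0.02],[0.01,-0.003,-0.097]],
    [1,[-0.1,-0.167,0.022],[0.01,-0.003,-0.097]],
    [1,[-0.113,-0.1895,0.022],[0.01,-0.003,-0.097]],
    [1,[-0.113,-0.1895,0.022],[0.01,-0.003,-0.097]],
    [1,[-0.113,-0.1895,0.022],[0.01,-0.003,-0.097]],
    [1,[-0.113,-0.1895,0.022],[0.01,-0.003,-0.097]],
    [1,[-0.113,-0.1895,0.022],[0.01,-0.003,-0.097]],
    [1,[-0.113,-0.1895,0.022],[0.01,-0.003,-0.097]]
  ]
}}

```text
time_s: 7.5
tool_pos: [0.4609, -0.0299, 0.1296]
tcp_rot: [-0.0, 0.715, 0.699, 0.0]
force: [0.1, -0.1, -0.4]
opening: 0.0877
```

```bash
python3 - <<'E'
from h import *
go(.46,-.0305,.018,1.571-.024); print(state()['tool_pos'],state()['force'])
b=get_image("side")[150:270,180:330]
cv2.imwrite("pics/p3.png",cv2.resize(b,None,fx=4,fy=4,interpolation=cv2.INTER_CUBIC))
a=get_image("top");cv2.imwrite("pics/p3t.png",cv2.resize(a[145:290,200:390],None,fx=4,fy=4,interpolation=cv2.INTER_CUBIC))
E
```

```text
shift [-0.0007 -0.0008  0.1116] turn [-0.0003 -0.0004  0.0008] t 7.5
[ 0.4609 -0.0299  0.1296] [ 0.0853 -0.0716 -0.3812]
```

View pics/p3t.png

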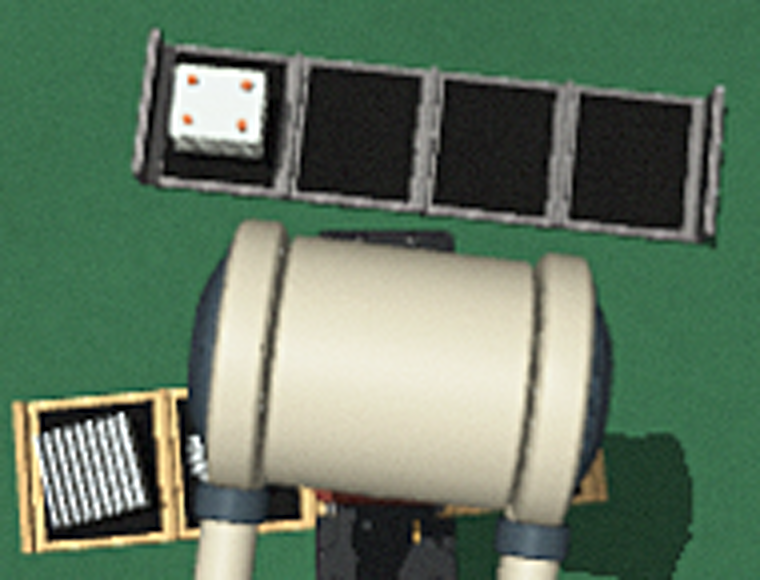

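Tower stands upright on the leftmost pad, with its pipe ends centred at about (216,103). Next I'll grasp the bar and lift it.

Call:
{"method": "carry_out", "body": {
  "commands": [
    [1,[-0.0005,-0.001,0.03],[0,0,0]],
    [1,[-0.0005,-0.001,0.06],[0,0,0]],
    [1,[-0.0005,-0.001,0.085],[0,0,0]],
    [1,[-0.0005,-0.001,0.1],[0,0,0]],
    [1,[-0.0005,-0.001,0.111],[0,0,0]],
    [1,[-0.0005,-0.001,0.111],[0,0,0]],
    [1,[-0.0005,-0.001,0.111],[0,0,0]],
    [-1,[-0.0005,-0.001,0.111],[0,0,0]],
    [-1,[-0.0005,-0.001,0.111],[0,0,0]],
    [-1,[-0.0005,-0.001,0.111],[0,0,0]],
    [-1,[-0.0005,-0.001,0.111],[0,0,0]],
    [-1,[-0.0005,-0.001,0.111],[0,0,0]],
    [-1,[-0.0005,-0.001,0.111],[0,0,0]],
    [-1,[-0.0005,-0.001,0.111],[0,0,0]],
    [-1,[-0.0005,-0.001,0.111],[0,0,0]],
    [-1,[-0.0005,-0.001,0.111],[0,0,0]],
    [-1,[-0.0005,-0.001,0.111],[0,0,0]],
    [-1,[-0.0005,-0.001,0.111],[0,0,0]],
    [-1,[-0.0005,-0.001,0.111],[0,0,0]],
    [-1,[-0.0005,-0.001,0.111],[0,0,0]]
  ],
  "grip_force": 25
}}

```text
time_s: 9.27
tool_pos: [0.4596, -0.0304, 0.0185]
tcp_rot: [-0.0, 0.715, 0.699, -0.0]
force: [1.5, -0.2, -0.0]
opening: 0.0254
```

Call:
{"method": "carry_out", "body": {
  "commands": [
    [-1,[0,0,-0.02],[0,0,0]],
    [-1,[0,0,-0.045],[0,0,0]],
    [-1,[0,0,-0.07],[0,0,0]],
    [-1,[0,0,-0.095],[0,0,0]],
    [-1,[0,0,-0.11],[0,0,0]],
    [-1,[0,0,-0.11],[0,0,0]],
    [-1,[0,0,-0.11],[0,0,0]],
    [-1,[0,0,-0.11],[0,0,0]]
  ]
}}

```text
time_s: 9.93
tool_pos: [0.459, -0.0303, 0.1268]
tcp_rot: [-0.001, 0.715, 0.699, -0.001]
force: [-0.7, 0.0, -1.4]
opening: 0.0265
```

```bash
python3 - <<'E'
from h import *
c=np.array([[1,1],[1,-1],[-1,-1],[-1,1]])
print(fit(atz("top",full("top",[(193,79),(247,86),(242,126),(187,120)]),.074)[:,:2],c*(.0127,.0175)))
go(.6485,-.0243,.128,1.571-.121);print(state()['force'],state()['tool_pos'])
b=get_image("side")[130:290,180:390]
cv2.imwrite("pics/p4.png",cv2.resize(b,None,fx=3.5,fy=3.5,interpolation=cv2.INTER_CUBIC))
E
```

```text
(array([ 0.6551,  0.0591, -0.1447]), np.float64(0.001628738815147364))
shift [ 0.0104  0.1893 -0.0018] turn [-0.003  -0.0005  0.0978] t 9.9333
[-0.7273  0.047  -1.4101] [ 0.459  -0.0303  0.1268]
```

View pics/p4.png

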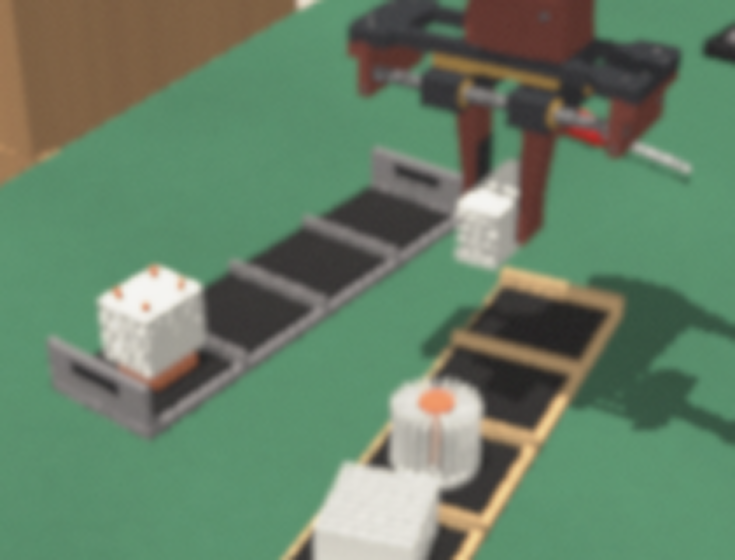

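Bar held level, and the tower reads (0.655, 0.059), within 4 mm of its target. Next I'll carry the bar to the second-from-left pad.

Call:
{"method": "carry_out", "body": {
  "commands": [
    [-1,[0.001,0.025,0],[0,0,0.03]],
    [-1,[0.003,0.055,0],[0,0,0.06]],
    [-1,[0.005,0.085,0],[0,0,0.098]],
    [-1,[0.007,0.115,0],[0,0,0.098]],
    [-1,[0.009,0.145,0],[0,0,0.098]],
    [-1,[0.01,0.17,0],[0,0,0.098]],
    [-1,[0.0105,0.19,0],[-0.003,0,0.098]],
    [-1,[0.0105,0.1905,0],[-0.003,0,0.098]],
    [-1,[0.0105,0.1905,0],[-0.003,0,0.098]],
    [-1,[0.0105,0.1905,0],[-0.003,0,0.098]],
    [-1,[0.0105,0.1905,0.02],[-0.003,0,0.098]],
    [-1,[0.0105,0.1905,0.04],[-0.003,0,0.098]],
    [-1,[0.0105,0.1905,0.06],[-0.003,0,0.098]],
    [-1,[0.0105,0.1905,0.08],[-0.003,0,0.098]],
    [-1,[0.0105,0.1905,0.09],[-0.003,0,0.098]],
    [-1,[0.0105,0.1905,0.1],[-0.003,0,0.098]],
    [-1,[0.0105,0.1905,0.1],[-0.003,0,0.098]],
    [-1,[0.0105,0.1905,0.1],[-0.003,0,0.098]],
    [-1,[0.0105,0.1905,0.1],[-0.003,0,0.098]]
  ]
}}

```text
time_s: 11.57
tool_pos: [0.6497, -0.0242, 0.0274]
tcp_rot: [0.0, 0.749, 0.663, 0.001]
force: [0.8, -0.0, -1.5]
opening: 0.0258
```

```bash
python3 - <<'E'
from h import *
go(.6485,-.0243,.0185,1.571-.121); print(state()['tool_pos'],state()['force'])
E
```

```text
shift [-0.0003 -0.0012  0.0088] turn [ 0.0014 -0.0006 -0.0002] t 11.5667
[ 0.6497 -0.0242  0.0274] [ 0.7681 -0.0295 -1.4942]
```

Call:
{"method": "carry_out", "body": {
  "commands": [
    [-1,[0,0,0.004],[0,0,0]],
    [-1,[0,0,0.008],[0,0,0]],
    [-1,[0,0,0.009],[0,0,0]],
    [-1,[0,0,0.009],[0,0,0]],
    [-1,[0,0,0.009],[0,0,0]],
    [1,[0,0,0.009],[0,0,0]],
    [1,[0,0,0.009],[0,0,0]],
    [1,[0,0,0.009],[0,0,0]],
    [1,[0,0,0.009],[0,0,0]],
    [1,[0,0,0.009],[0,0,0]],
    [1,[0,0,0.009],[0,0,0]],
    [1,[0,0,0.009],[0,0,0]],
    [1,[0,0,0.009],[0,0,0]],
    [1,[0,0,0.009],[0,0,0]],
    [1,[0,0,-0.02],[0,0,0]],
    [1,[0,0,-0.05],[0,0,0]],
    [1,[0,0,-0.08],[0,0,0]],
    [1,[0,0,-0.11],[0,0,0]],
    [1,[0,0,-0.11],[0,0,0]],
    [1,[0,0,-0.11],[0,0,0]]
  ]
}}

```text
time_s: 13.23
tool_pos: [0.6509, -0.0243, 0.1405]
tcp_rot: [0.002, 0.749, 0.663, 0.003]
force: [0.0, -0.0, 0.2]
opening: 0.088
```

```bash
python3 - <<'E'
from h import *
go(.4543,.0535,.13,1.571+.0); print(state()['tool_pos'],state()['force'])
E
```

```text
shift [ 0.0535 -0.2046  0.0091] turn [ 0.0069 -0.0004 -0.1212] t 13.2333
[ 0.6509 -0.0243  0.1405] [ 0.0267 -0.0113  0.2348]
```

Call:
{"method": "carry_out", "body": {
  "commands": [
    [1,[0.008,-0.03,0],[0.007,0,-0.05]],
    [1,[0.016,-0.065,0.003],[0.007,0,-0.1]],
    [1,[0.025,-0.1,0.006],[0.007,0,-0.121]],
    [1,[0.034,-0.135,0.009],[0.007,0,-0.121]],
    [1,[0.043,-0.17,0.009],[0.007,0,-0.121]],
    [1,[0.0535,-0.204,0.009],[0.007,0,-0.121]],
    [1,[0.0535,-0.2045,0.009],[0.007,0,-0.121]],
    [1,[0.0535,-0.2045,0.009],[0.007,0,-0.121]],
    [1,[0.0535,-0.2045,0.009],[0.007,0,-0.121]],
    [1,[0.0535,-0.2045,0.009],[0.007,0,-0.121]],
    [1,[0.0535,-0.2045,0.009],[0.007,0,-0.121]]
  ]
}}

```text
time_s: 14.15
tool_pos: [0.4552, 0.053, 0.1297]
tcp_rot: [-0.0, 0.707, 0.707, -0.0]
force: [-0.0, -0.3, 0.6]
opening: 0.0881
```

```bash
python3 - <<'E'
from h import *
go(.4543,.0535,.018,1.571); print(state()['tool_pos'],state()['force'])
a=get_image("top");cv2.imwrite("pics/p5t.png",cv2.resize(a[145:290,200:390],None,fx=4,fy=4,interpolation=cv2.INTER_CUBIC))
E
```

```text
shift [ 0.0005 -0.0008  0.1117] turn [-0.0009 -0.0002 -0.001 ] t 14.15
[0.4552 0.053  0.1297] [-0.0311 -0.3452  0.5783]
```

View pics/p5t.png

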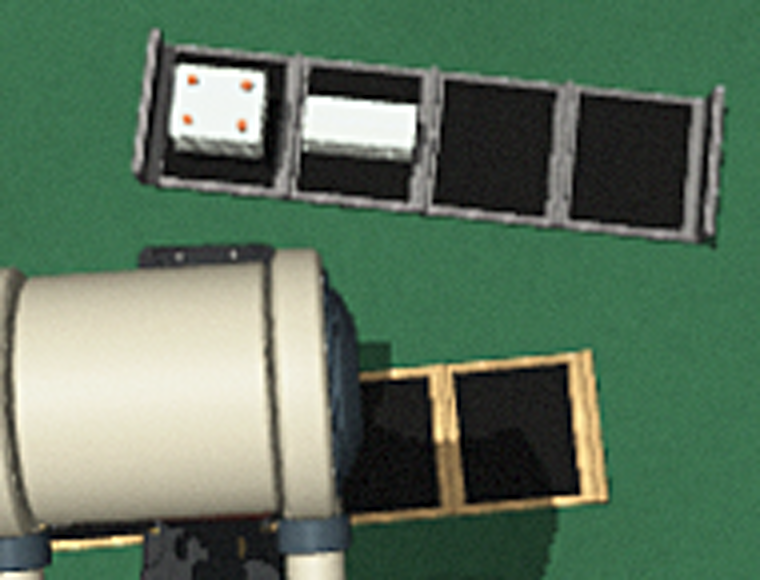

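The bar lies on the second pad, with its top centre at about (360,125), clear of both ribs. Next is the round one.

Call:
{"method": "carry_out", "body": {
  "commands": [
    [1,[0.0005,-0.001,0.03],[0,0,0]],
    [1,[0.0005,-0.001,0.06],[0,0,0]],
    [1,[0.0005,-0.001,0.085],[0,0,0]],
    [1,[0.0005,-0.001,0.1],[0,0,0]],
    [1,[0.0005,-0.001,0.111],[0,0,0]],
    [1,[0.0005,-0.001,0.111],[0,0,0]],
    [1,[0.0005,-0.001,0.111],[0,0,0]],
    [-1,[0.0005,-0.001,0.111],[0,0,0]],
    [-1,[0.0005,-0.001,0.111],[0,0,0]],
    [-1,[0.0005,-0.001,0.111],[0,0,0]],
    [-1,[0.0005,-0.001,0.111],[0,0,0]],
    [-1,[0.0005,-0.001,0.111],[0,0,0]],
    [-1,[0.0005,-0.001,0.111],[0,0,0]],
    [-1,[0.0005,-0.001,0.111],[0,0,0]],
    [-1,[0.0005,-0.001,0.111],[0,0,0]],
    [-1,[0.0005,-0.001,0.111],[0,0,0]],
    [-1,[0.0005,-0.001,0.111],[0,0,0]]
  ],
  "grip_force": 25
}}

```text
time_s: 15.62
tool_pos: [0.4545, 0.0536, 0.0192]
tcp_rot: [-0.0, 0.707, 0.707, 0.0]
force: [0.9, -0.7, 3.2]
opening: 0.0517
```

Call:
{"method": "carry_out", "body": {
  "commands": [
    [-1,[0,0,-0.02],[0,0,0]],
    [-1,[0,0,-0.045],[0,0,0]],
    [-1,[0,0,-0.07],[0,0,0]],
    [-1,[0,0,-0.095],[0,0,0]],
    [-1,[0,0,-0.11],[0,0,0]],
    [-1,[0,0,-0.11],[0,0,0]],
    [-1,[0,0,-0.11],[0,0,0]],
    [-1,[0,0,-0.11],[0,0,0]]
  ]
}}

```text
time_s: 16.28
tool_pos: [0.4536, 0.0535, 0.1272]
tcp_rot: [-0.001, 0.707, 0.707, -0.001]
force: [0.1, 0.6, -1.5]
opening: 0.0516
```

```bash
python3 - <<'E'
from h import *
go(.6384,-.1077,.128,1.571-.121);print(state()['force'],state()['tool_pos'])
b=get_image("side")[130:290,180:390]
cv2.imwrite("pics/p6.png",cv2.resize(b,None,fx=3.5,fy=3.5,interpolation=cv2.INTER_CUBIC))
E
```

```text
shift [-0.1611  0.185  -0.0013] turn [-0.0029 -0.      0.12  ] t 16.2833
[ 0.0901  0.5675 -1.4756] [0.4536 0.0535 0.1272]
```

View pics/p6.png

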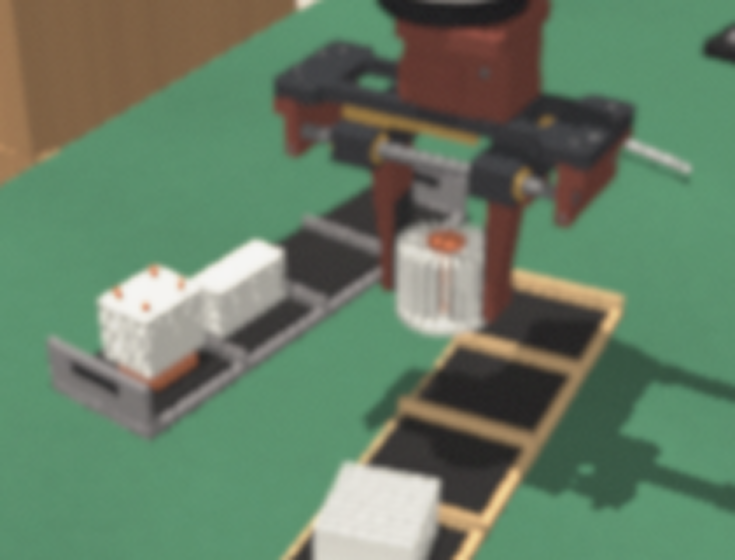

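Call:
{"method": "carry_out", "body": {
  "commands": [
    [-1,[-0.02,0.023,0],[-0.003,0,0.06]],
    [-1,[-0.042,0.049,0],[-0.003,0,0.12]],
    [-1,[-0.065,0.075,0],[-0.003,0,0.12]],
    [-1,[-0.088,0.101,0],[-0.003,0,0.12]],
    [-1,[-0.111,0.127,0],[-0.003,0,0.12]],
    [-1,[-0.133,0.153,0],[-0.003,0,0.12]],
    [-1,[-0.15,0.172,0],[-0.003,0,0.12]],
    [-1,[-0.161,0.185,0],[-0.003,0,0.12]],
    [-1,[-0.161,0.185,0],[-0.003,0,0.12]],
    [-1,[-0.161,0.185,0],[-0.003,0,0.12]],
    [-1,[-0.161,0.185,0.02],[-0.003,0,0.12]],
    [-1,[-0.161,0.185,0.04],[-0.003,0,0.12]],
    [-1,[-0.161,0.185,0.06],[-0.003,0,0.12]],
    [-1,[-0.161,0.185,0.08],[-0.003,0,0.12]],
    [-1,[-0.161,0.185,0.09],[-0.003,0,0.12]],
    [-1,[-0.161,0.185,0.1],[-0.003,0,0.12]],
    [-1,[-0.161,0.185,0.1],[-0.003,0,0.12]],
    [-1,[-0.161,0.185,0.1],[-0.003,0,0.12]],
    [-1,[-0.161,0.185,0.1],[-0.003,0,0.12]]
  ]
}}

```text
time_s: 17.92
tool_pos: [0.6386, -0.1076, 0.0278]
tcp_rot: [0.001, 0.748, 0.663, 0.0]
force: [1.3, 0.2, -0.9]
opening: 0.052
```

```bash
python3 - <<'E'
from h import *
go(.6384,-.1077,.0192,1.571-.121); print(state()['tool_pos'],state()['force'])
E
```

```text
shift [-0.0001 -0.0002  0.0086] turn [0.0016 0.0003 0.0002] t 17.9167
[ 0.6386 -0.1076  0.0278] [ 1.2581  0.2453 -0.859 ]
```

Call:
{"method": "carry_out", "body": {
  "commands": [
    [-1,[0,0,0.004],[0,0,0]],
    [-1,[0,0,0.0075],[0,0,0]],
    [-1,[0,0,0.0085],[0,0,0]],
    [-1,[0,0,0.0085],[0,0,0]],
    [-1,[0,0,0.0085],[0,0,0]]
  ]
}}

```text
time_s: 18.33
tool_pos: [0.6386, -0.1076, 0.0193]
tcp_rot: [0.001, 0.748, 0.663, 0.0]
force: [-1.0, -0.7, -2.7]
opening: 0.0521
```

Call:
{"method": "carry_out", "body": {
  "commands": [
    [-1,[0,0,0.001],[0,0,0]],
    [-1,[0,0,0.001],[0,0,0]],
    [-1,[0,0,0.001],[0,0,0]]
  ]
}}

```text
time_s: 18.58
tool_pos: [0.6386, -0.1077, 0.0193]
tcp_rot: [0.001, 0.748, 0.663, 0.001]
force: [-3.6, 0.2, 3.7]
opening: 0.0518
```

Call:
{"method": "carry_out", "body": {
  "commands": [
    [1,[0,0,0],[0,0,0]],
    [1,[0,0,0],[0,0,0]],
    [1,[0,0,0],[0,0,0]],
    [1,[0,0,0],[0,0,0]],
    [1,[0,0,0],[0,0,0]],
    [1,[0,0,0],[0,0,0]],
    [1,[0,0,0],[0,0,0]],
    [1,[0,0,0],[0,0,0]],
    [1,[0,0,0],[0,0,0]],
    [1,[0,0,-0.03],[0,0,0]],
    [1,[0,0,-0.06],[0,0,0]],
    [1,[0,0,-0.09],[0,0,0]],
    [1,[0,0,-0.11],[0,0,0]],
    [1,[0,0,-0.11],[0,0,0]],
    [1,[0,0,-0.11],[0,0,0]]
  ]
}}

```text
time_s: 19.83
tool_pos: [0.6393, -0.1078, 0.131]
tcp_rot: [0.002, 0.748, 0.663, 0.002]
force: [0.6, 0.6, -0.4]
opening: 0.088
```

```bash
python3 - <<'E'
from h import *
go(.4446,.1376,.13,1.571+.245); print(state()['tool_pos'],state()['force'])
E
```

```text
shift [ 0.2201 -0.2228 -0.0003] turn [ 0.0052  0.0016 -0.3659] t 19.8333
[ 0.6393 -0.1078  0.131 ] [ 0.5621  0.5838 -0.3728]
```

Call:
{"method": "carry_out", "body": {
  "commands": [
    [1,[0.025,-0.025,0],[0.005,0,-0.06]],
    [1,[0.05,-0.05,0],[0.005,0,-0.12]],
    [1,[0.075,-0.075,0],[0.005,0,-0.18]],
    [1,[0.1,-0.101,0],[0.005,0,-0.24]],
    [1,[0.125,-0.126,0],[0.005,0,-0.3]],
    [1,[0.15,-0.152,0],[0.005,0,-0.35]],
    [1,[0.175,-0.177,0],[0.005,0.001,-0.366]],
    [1,[0.2,-0.202,0],[0.005,0.001,-0.366]],
    [1,[0.22,-0.223,0],[0.005,0.001,-0.366]],
    [1,[0.22,-0.223,0],[0.005,0.001,-0.366]],
    [1,[0.22,-0.223,0],[0.005,0.001,-0.366]],
    [1,[0.22,-0.223,0],[0.005,0.001,-0.366]],
    [1,[0.22,-0.223,0],[0.005,0.001,-0.366]]
  ]
}}

```text
time_s: 20.92
tool_pos: [0.4446, 0.1366, 0.1287]
tcp_rot: [-0.0, 0.616, 0.788, -0.001]
force: [0.1, -1.1, -0.2]
opening: 0.0877
```

```bash
python3 - <<'E'
from h import *
go(.4446,.1376,.0165,1.571+.245); print(state()['tool_pos'],state()['force'])
a=get_image("top");cv2.imwrite("pics/p7t.png",cv2.resize(a[145:290,200:390],None,fx=4,fy=4,interpolation=cv2.INTER_CUBIC))
E
```

```text
shift [0.0011 0.0004 0.1122] turn [-0.0014  0.001  -0.001 ] t 20.9167
[0.4446 0.1366 0.1287] [ 0.121  -1.0621 -0.1564]
```

View pics/p7t.png

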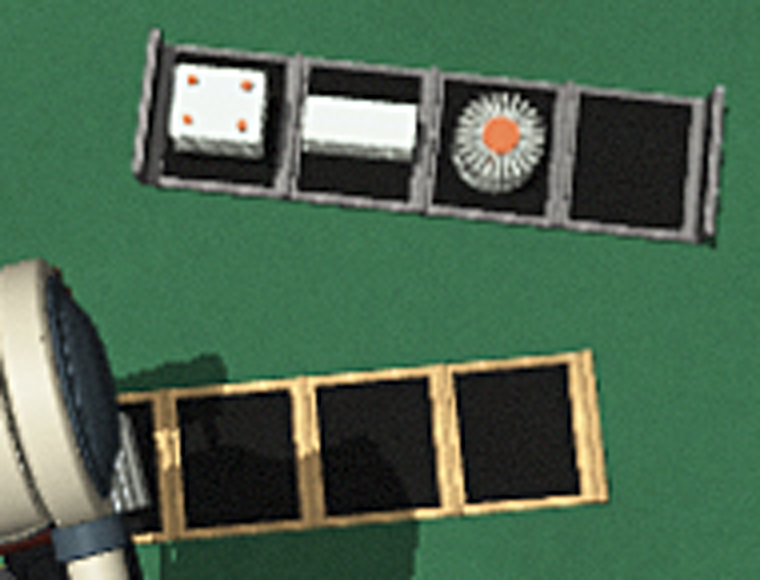

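Round stands upright on the third pad, core at (501,134). Last is the square, gripped low.

Call:
{"method": "carry_out", "body": {
  "commands": [
    [1,[0.001,0.0005,0.03],[0,0,0]],
    [1,[0.001,0.0005,0.06],[0,0,0]],
    [1,[0.001,0.0005,0.085],[0,0,0]],
    [1,[0.001,0.0005,0.1],[0,0,0]],
    [1,[0.001,0.0005,0.107],[0,0,0]],
    [1,[0.001,0.0005,0.112],[0,0,0]],
    [1,[0.001,0.0005,0.112],[0,0,0]],
    [-1,[0.001,0.0005,0.112],[0,0,0]],
    [-1,[0.001,0.0005,0.112],[0,0,0]],
    [-1,[0.001,0.0005,0.112],[0,0,0]],
    [-1,[0.001,0.0005,0.112],[0,0,0]],
    [-1,[0.001,0.0005,0.112],[0,0,0]],
    [-1,[0.001,0.0005,0.112],[0,0,0]],
    [-1,[0.001,0.0005,0.112],[0,0,0]],
    [-1,[0.001,0.0005,0.112],[0,0,0]],
    [-1,[0.001,0.0005,0.112],[0,0,0]],
    [-1,[0.001,0.0005,0.112],[0,0,0]]
  ],
  "grip_force": 30
}}

```text
time_s: 22.38
tool_pos: [0.4455, 0.1377, 0.0175]
tcp_rot: [0.0, 0.616, 0.788, -0.0]
force: [1.1, 0.5, 3.6]
opening: 0.0537
```

Call:
{"method": "carry_out", "body": {
  "commands": [
    [-1,[0,0,-0.02],[0,0,0]],
    [-1,[0,0,-0.045],[0,0,0]],
    [-1,[0,0,-0.07],[0,0,0]],
    [-1,[0,0,-0.095],[0,0,0]],
    [-1,[0,0,-0.11],[0,0,0]],
    [-1,[0,0,-0.11],[0,0,0]],
    [-1,[0,0,-0.11],[0,0,0]],
    [-1,[0,0,-0.11],[0,0,0]]
  ]
}}

```text
time_s: 23.05
tool_pos: [0.4444, 0.1375, 0.1253]
tcp_rot: [-0.001, 0.616, 0.788, -0.001]
force: [0.2, -0.1, -1.8]
opening: 0.0537
```

```bash
python3 - <<'E'
from h import *
go(.6283,-.1911,.127,1.571-.121);print(state()['force'],state()['tool_pos'])
b=get_image("side")[130:290,180:390]
cv2.imwrite("pics/p8.png",cv2.resize(b,None,fx=3.5,fy=3.5,interpolation=cv2.INTER_CUBIC))
E
```

```text
shift [-0.3633  0.0991 -0.0017] turn [-0.0029  0.0014  0.3646] t 23.05
[ 0.2007 -0.1314 -1.8096] [0.4444 0.1375 0.1253]
```

View pics/p8.png

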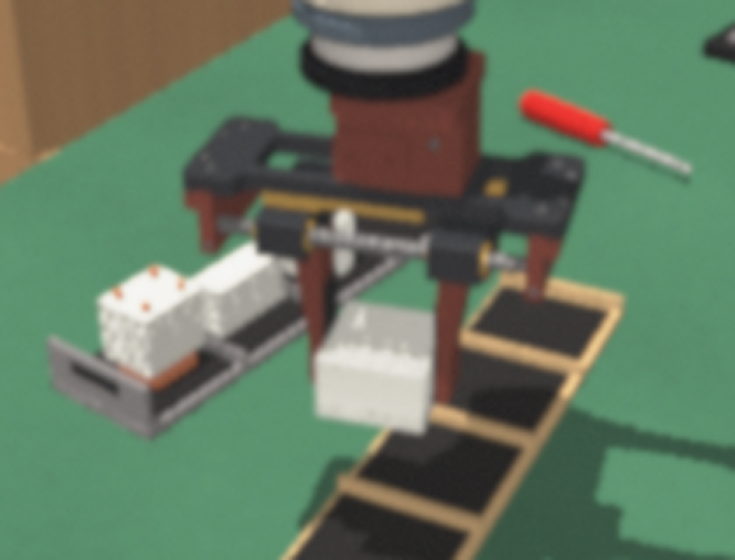

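Call:
{"method": "carry_out", "body": {
  "commands": [
    [-1,[-0.025,0.007,0],[-0.003,0,0.03]],
    [-1,[-0.055,0.015,0],[-0.003,0,0.08]],
    [-1,[-0.088,0.024,0],[-0.003,0,0.13]],
    [-1,[-0.121,0.033,0],[-0.003,0,0.18]],
    [-1,[-0.154,0.042,0],[-0.003,0,0.23]],
    [-1,[-0.187,0.051,0],[-0.003,0,0.28]],
    [-1,[-0.22,0.06,0],[-0.003,0,0.32]],
    [-1,[-0.253,0.069,0],[-0.003,0.001,0.35]],
    [-1,[-0.286,0.078,0],[-0.003,0.001,0.365]],
    [-1,[-0.319,0.087,0],[-0.003,0.001,0.365]],
    [-1,[-0.345,0.094,0],[-0.003,0.001,0.365]],
    [-1,[-0.363,0.099,0],[-0.003,0.001,0.365]],
    [-1,[-0.363,0.099,0],[-0.003,0.001,0.365]],
    [-1,[-0.363,0.099,0],[-0.003,0.001,0.365]],
    [-1,[-0.363,0.099,0],[-0.003,0.001,0.365]],
    [-1,[-0.363,0.099,0.025],[-0.003,0.001,0.365]],
    [-1,[-0.363,0.099,0.05],[-0.003,0.001,0.365]],
    [-1,[-0.363,0.099,0.06],[-0.003,0.001,0.365]],
    [-1,[-0.363,0.099,0.06],[-0.003,0.001,0.365]]
  ]
}}

```text
time_s: 24.68
tool_pos: [0.6254, -0.1891, 0.0609]
tcp_rot: [-0.003, 0.748, 0.663, -0.002]
force: [-0.2, 0.5, -2.1]
opening: 0.054
```

```bash
python3 - <<'E'
from h import *
go(.6283,-.1911,.0175,1.571-.121);print(state()['force'],state()['tool_pos'])
E
```

```text
shift [-0.0017  0.0034  0.0433] turn [-0.0074 -0.0012  0.0008] t 24.6833
[-0.2376  0.5143 -2.1481] [ 0.6254 -0.1891  0.0609]
```

Call:
{"method": "carry_out", "body": {
  "commands": [
    [-1,[-0.0017,0.0034,0.012],[-0.007,-0.001,0]],
    [-1,[-0.0017,0.0034,0.024],[-0.007,-0.001,0]],
    [-1,[-0.0017,0.0034,0.033],[-0.007,-0.001,0]],
    [-1,[-0.0017,0.0034,0.036],[-0.007,-0.001,0]],
    [-1,[-0.0017,0.0034,0.036],[-0.007,-0.001,0]],
    [-1,[-0.0017,0.0034,0.036],[-0.007,-0.001,0]],
    [-1,[-0.0017,0.0034,0.036],[-0.007,-0.001,0]]
  ]
}}

```text
time_s: 25.27
tool_pos: [0.6289, -0.1913, 0.026]
tcp_rot: [0.0, 0.748, 0.663, 0.0]
force: [0.9, -0.3, -1.6]
opening: 0.0538
```

```bash
python3 - <<'E'
from h import *
go(.6283,-.1911,.0175,1.571-.121);print(state()['force'],state()['tool_pos'])
E
```

```text
shift [ 0.0001 -0.0006  0.0085] turn [0.0011 0.0002 0.0009] t 25.2667
[ 0.9468 -0.2763 -1.6233] [ 0.6289 -0.1913  0.026 ]
```

Call:
{"method": "carry_out", "body": {
  "commands": [
    [-1,[0,-0.0005,0.004],[0,0,0]],
    [-1,[0,-0.0005,0.0075],[0,0,0]],
    [-1,[0,-0.0005,0.009],[0,0,0]],
    [-1,[0,-0.0005,0.009],[0,0,0]],
    [-1,[0,-0.0005,0.009],[0,0,0]],
    [1,[0,-0.0005,0.009],[0,0,0]],
    [1,[0,-0.0005,0.009],[0,0,0]],
    [1,[0,-0.0005,0.009],[0,0,0]],
    [1,[0,-0.0005,0.009],[0,0,0]],
    [1,[0,-0.0005,0.009],[0,0,0]],
    [1,[0,-0.0005,0.009],[0,0,0]],
    [1,[0,-0.0005,0.009],[0,0,0]],
    [1,[0,-0.0005,0.009],[0,0,0]],
    [1,[0,-0.0005,-0.02],[0,0,0]],
    [1,[0,-0.0005,-0.05],[0,0,0]],
    [1,[0,-0.0005,-0.08],[0,0,0]],
    [1,[0,-0.0005,-0.11],[0,0,0]],
    [1,[0,-0.0005,-0.14],[0,0,0]],
    [1,[0,-0.0005,-0.16],[0,0,0]],
    [1,[0,-0.0005,-0.16],[0,0,0]]
  ]
}}

```text
time_s: 26.93
tool_pos: [0.63, -0.1918, 0.1928]
tcp_rot: [0.005, 0.748, 0.663, 0.003]
force: [0.7, -0.2, 0.5]
opening: 0.0876
```

Call:
{"method": "carry_out", "body": {
  "commands": [
    [1,[-0.02,-0.03,0],[0,0,0]],
    [1,[-0.05,-0.06,0],[0,0,0]],
    [1,[-0.08,-0.09,0],[0,0,0]],
    [1,[-0.11,-0.12,0],[0,0,0]],
    [1,[-0.14,-0.15,0],[0,0,0]],
    [1,[-0.17,-0.17,0],[0,0,0]],
    [1,[-0.2,-0.19,0],[0,0,0]],
    [1,[-0.2,-0.19,0],[0,0,0]],
    [1,[-0.2,-0.19,0],[0,0,0]],
    [1,[-0.2,-0.19,0],[0,0,0]],
    [1,[-0.2,-0.19,0],[0,0,0]]
  ]
}}

```text
time_s: 27.85
tool_pos: [0.4182, -0.3666, 0.1905]
tcp_rot: [0.004, 0.748, 0.664, 0.003]
force: [-0.3, -0.6, -0.1]
opening: 0.0878
```

```bash
python3 - <<'E'
from h import *
a=get_image("top")[145:250,200:390];b=get_image("side")[150:270,180:330]
cv2.imwrite("pics/p9.png",cv2.resize(a,None,fx=4,fy=4,interpolation=cv2.INTER_CUBIC))
cv2.imwrite("pics/p10.png",cv2.resize(b,None,fx=4,fy=4,interpolation=cv2.INTER_CUBIC));print(state()['force'])
E
```

```text
[ 0.3963 -0.0519 -0.3336]
```

View pics/p9.png

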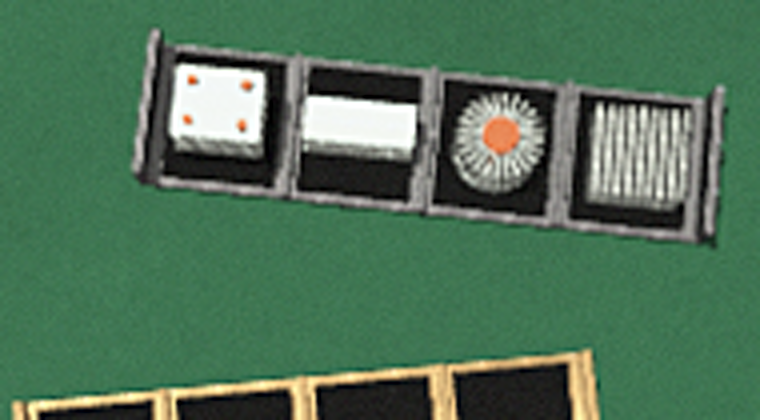

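View pics/p10.png

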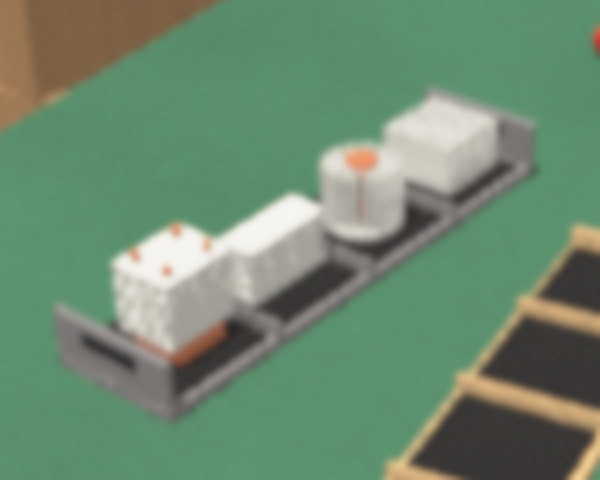

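All four stand upright in the right order: tower, bar, round core (501,134), and square at about (640,150). I'll check the centres and then hand in.

```bash
python3 - <<'E'
from h import *
c=np.array([[1,1],[1,-1],[-1,-1],[-1,1]]); M=R.from_euler('z',-.1207).as_matrix()[:2,:2]
f=lambda p,z:atz("top",full("top",p),z)[:,:2]
for n,w,y in[("tower",f([(193,79),(247,86),(242,126),(187,120)],.074).mean(0),.126),("bar",f([(304,96),(418,103),(416,152),(301,146)],.048).mean(0),.042),("round",f([(501,134)],.056)[0],-.042),("sq",f([(596,102),(690,108),(685,198),(588,195)],.046).mean(0),-.126)]:
    print(n,"offset from pad centre, rack frame",M.T@(w-[.6435,-.066])-[0,y])
E
```

```text
tower offset from pad centre, rack frame [-0.0036 -0.0005]
bar offset from pad centre, rack frame [-0.0023  0.    ]
round offset from pad centre, rack frame [-0.0019  0.0003]
sq offset from pad centre, rack frame [-0.0015  0.0007]
```

All within 4 mm, about the accuracy of the camera.

```bash
python3 -c "
from plant import *
print(sign_off())"
```

```text
the job is handed in; nothing more can be done
None
```

All four heatsinks now stand upright in the grey rack in reverse order: tower, bar, round, square from left to right (they started as square, round, bar, tower). It took about 28 s of the 93 s allowed, and the job is handed in.

- **Placement:** the last top picture put every heatsink within 4 mm of its pad centre: tower 3.6, bar 2.3, round 1.9 and square 1.7 mm. That is close to the camera's stated accuracy of about 2 mm.
- **Forces:** the readings I saw stayed under about 5 N, far below the limits. I saw readings only at the end of each move, so a brief higher peak is possible.
- **Jar, screwdriver and fan:** the arm stayed over the two racks and the open table beside them, well away from all three. I did not take a final picture of the jar or the fan.
- **Disagreement:** my first two estimates of the tower's yaw differed by 0.03 rad, so I gripped it between them at zero. The jaws closed on it squarely.

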